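# Load a round soap log into the wire splitter

### The arm

A 6-joint arm with a two-finger parallel gripper is mounted at the origin on a cart in front of the work surface, level with it; the furniture and walls round the work are solid. World frame = base frame: x ahead of the robot, y to its left, z up, the work surface at z = 0. Lengths are in m, angles in degrees, forces in N, time in s.
With the tool pointing down it reaches from about 0.4 to 0.825 m from the base axis. Payload 7 kg.
Tool frame: the origin (TCP) lies midway between the tips of the shut fingers; the grasp point (between the pads) lies r.grasp_offset behind it (r.grasp_offset is the distance from the TCP to the grasp point, in m); z points along the fingers, y is the direction in which the jaws open and shut (so a half turn about z gives the same grasp; the last joint's range is limited). The gripper opens to 88 mm and grips with 3 to 60 N. Pads are 19 mm wide; open, the fingers measure 130 mm over their backs; the gripper's body (78 mm by 193 mm) begins 47 mm behind the grasp point.
Start: joints at [16.507, 20.546, 0.682, 0, -70.136, -16.507], TCP at [0.675, -0, 0.227] pointing down, gripper open.
Joint ranges: [-176.03, 176.03], [-82.01, 121.73], [-58.28, 71.71], [-173.87, 95.51], [-174.79, -0.11], [-173.66, 173.66]. Speed limits (degrees/s): [136.94, 136.94, 172.46, 180, 180, 180].

### API

Orientations are given as [roll, pitch, yaw] about the fixed x, y, z axes, in that order (R = Rz(yaw) Ry(pitch) Rx(roll)).
In Python, from plant import status, imaging, r gives the robot as it stands.
- The arm moves only by the tool apply_moves, never from a script. Its argument "moves" is a list of rows, each a list of 6 numbers: the shift along the tool's x, y, z in units of 200 mm (1.0 is 200 mm), then the turn, a rotation vector about the tool's x, y, z in units of 90 degrees (1.0 is 90 degrees). In form: [[tx, ty, tz, rx, ry, rz], ...]. A call has 1 to 12 rows; each row is the pose to reach, as a shift and turn from the pose measured when the call began, along the tool's axes at that moment; what a row does not reach only later rows make up. A row lasts 1/8 s, in which the tool goes at most 62.5 mm and 10.7 degrees, less where a joint would pass 70% of its speed; a pose out of reach is approached as far as the arm can. A call with a number of a shift or a turn outside -1 to 1 is refused whole. A call with a gripper value outside its range is refused whole. "hand" is the closure, from -1 (fully open) to 1 (shut), set as the call begins (left out, the last holds). The fingers move at their own pace and stop on an object; "grip_force" is the grip in N (left out, the last holds). Time passes only in rows, so rows that repeat a pose let the fingers close. It gives the time, the measured TCP pose, the force and the opening at its end, in the units of the state.
- status.get_state(): the state, without advancing time (a new reading comes with each control period).
- imaging.capture(name): name is "scene" or "side" or "wrist"; returns (picture, depth): 400x640x3 uint8, blue, green, red; 400x640 float32, m along the optical axis (not along the pixel's ray), 0 where there is no reading.
- imaging.camera_info(name): a dict with "fx", "fy", "cx", "cy" (pixels), "T" (4x4, takes a point from camera to world coordinates). Camera axes: x right, y up, looking along -z (the intrinsics and any distortion apply to the point x, -y, -z); pixel columns grow to the right and rows downward; lengths in m; the calibration is good to about 2 mm. A picture is of the moment at which its call begins: read the wrist's pose just before it. camera_info takes no time and is no camera call; for the wrist camera it gives the pose at the moment of the call.
- r.close_job(): hands the job in, once; it reports no verdict.
The state is a dict: "time_s": time; "joints": joint angles; "qd": joint speeds; "joint_torque": joint torques, N m; "tcp_pos": TCP position; "eef_rot": TCP orientation; "contact_force": force on the tool from outside, world axes, zero at the start; "moment": the same for the moment, N m; "gripper_width": finger opening in m.
Only numpy, scipy, OpenCV 4.12 (cv2) and the standard library are available. Lean on these libraries where they do the work, as an engineer would, in place of code of your own. Each camera call takes 0.05 s, during which the arm holds its last target.

### The job

Get the round soap log ready to be split into two half-round bars: push its top sideways with the fingertips so that it rolls along the splitter bed (roll it, do not drag it) and comes to lie still on the red-marked slot line, then push the raised wire bow over and down by its handle until its wire comes gently to rest on the log. Nothing is picked up: keep the log on the bed, and leave the half bars, the scraper and the stamp where they are.

Things in the scene. Friction and masses are not known exactly. Their poses are not given: they have to be found in the camera images.
- soap_log: Rose round soap log, cylinder 50 mm thick, 140 mm long, 0.2-0.4 kg. Origin on its axis at mid length, 25 mm above the bed; y along the cylinder; x (at first along the splitter's x) and z turn as it rolls. Starts 4-14 mm from the end stop, about 91 mm from the line. Stops rolling when the push stops; a fingertip pressing lightly (3 N) on its top and moving sideways rolls it half as far as the tip goes.
- splitter: Wooden soap log splitter, 292 (x) by 232 (y) mm, fixed to the bench. Origin at bench level under the middle of the slot line; z up, x the rolling direction from end stop to bow hinge, y along the slot. Flat bed, top 22 mm above the bench. End stop: face at x = -125 mm, 30 mm higher than the bed. Side fences 20 mm higher than the bed, inner faces at y = +-74 mm, x = -139 to 100 mm, keep the log square.
- line_mid (a point): Middle of the slot line, at the level of the bed top, axes as the splitter's. The slot crosses the bed along y, 12 mm wide, 14 mm deep, with a red bottom and red marks on the fences beside it. The log is on the line when its axis lies above it; it then sinks 0.7 mm into the slot and stays put.
- bow_angle (a joint): Angle of the wire bow above level, rad: stands up at 1.45 to 1.70 at the start, 0 is level; decreases as the bow swings over towards the end stop and down. The hinge is stiff (friction 0.42 N m): the bow stays where it is left, 2 to 5 N square to the arms at the handle moves it. With the log on the line the wire meets the log's top at about 0.13.
- bow_handle (a point): Middle of the bow's dark wooden handle, a round bar 18 mm thick and 178 mm long, parallel to the slot, between two steel arms at y = +-92 mm. In the splitter's x-z plane it lies at hinge + 151 mm * (-cos(a), sin(a)) with a = joint value + 0.100.
- bow: The wire bow: two flat steel arms, the handle across their ends and the cutting wire stretched between them. Origin on the hinge axis at its middle; with the bow level (joint 0) its axes are the splitter's and the arms point to -x.
- bow_hinge (a point): Middle of the bow's hinge axis (a 10 mm rod parallel to the slot): at x = 119 mm, y = 0, 57 mm above the bench in the splitter's frame. Hinge blocks stand at its ends, out to y = +-118 mm.
- wire_mid (a point): Middle of the straight steel wire, 3 mm thick, stretched between the bow's arms parallel to the slot, 120 mm from the hinge axis, 30 mm nearer the hinge than the handle and 15 mm lower than it when the bow is level. With the bow level it lies just over the slot line. Wire and log are hard: over the last 20 mm keep the handle below about 0.05 m/s.
- half_log_a: Half-round soap bar (140 x 50 x 25 mm) split earlier, lying flat side down beside the splitter; origin under its middle. Leave alone.
- half_log_b: Second half-round soap bar, like the first. Leave alone.
- scraper: Bench scraper, steel blade with a wooden back, 101 x 120 x 20 mm, lying flat; origin under its middle. Leave alone.
- stamp: Wooden hand stamp, 35 mm wide, 64 mm tall, standing; origin under its middle. Leave alone.

How it is judged:
By the outcome, as a careful person would: the job done as asked, in the order asked, and still so for the second after the job is handed in, with the robot touching nothing.
It also fails if it takes over 67 s, if anything falls off the work surface, if the arm or the gripper's body presses on something with over 40 N, if the wrist force passes 120 N, or if a joint passes its speed limit or range.

## Working session

There is one attempt and no reset: what is moved stays moved. The work goes in short steps, Python scripts to look and compute and a tool call to move; the robot and the scene stay as the last step left them, time stands still between calls to the robot, and variables do not carry over. Pictures are saved under pics/ and viewed, and the job is handed in when it is done.

Besides the shell and the picture viewer there is one more tool, called after "Call:" by a JSON object that holds its "api" and its "payload", one argument or row to a line. apply_moves: Moves the arm, as the interface text tells. Its arguments: {"type":"object","properties":{"moves":{"type":"array","items":{"type":"array","items":{"type":"number"}}},"hand":{"type":"number"},"grip_force":{"type":"number"}},"required":["moves"]}

```bash
ls; mkdir -p pics
python3 - <<'E'
from plant import status, imaging, r
import cv2, json
s=status.get_state(); print(s); print(r.grasp_offset)
for n in ["scene","side","wrist"]:
    i=imaging.camera_info(n); print(n,i)
    p,d=imaging.capture(n); cv2.imwrite(f"pics/{n}0.png",p)
    import numpy as np; np.save(f"pics/{n}0.npy",d)
E
```

```text
pics
{'time_s': 0.0, 'joints': array([ 1.65060209e+01,  2.05883619e+01,  6.32927149e-01, -2.06574519e-02,
       -7.01356622e+01, -1.65056918e+01]), 'qd': array([ 0.01861425,  0.01650454, -0.04017264, -0.02012942, -0.02510001,
       -0.14625326]), 'joint_torque': array([-8.00930356e-04, -5.82726967e+01,  2.93058443e+01,  6.99745238e+00,
        6.93249181e-03, -2.06530804e-04]), 'tcp_pos': array([ 6.74500313e-01, -3.69207973e-05,  2.25649255e-01]), 'eef_rot': array([ 1.79907139e+02, -7.26495902e-03, -9.00066997e+01]), 'contact_force': array([0.70913665, 0.19625414, 0.45474811]), 'moment': array([ 0.04952   ,  0.06658231, -0.00592968]), 'gripper_width': 0.08754313305121159}
0.0188
scene {'fx': 412.84445780729044, 'fy': 412.84445780729044, 'cx': 320.7334121286549, 'cy': 198.19459175297544, 'T': array([[ 0.55937114,  0.42839976, -0.70963199, -0.37403456],
       [-0.82885417,  0.27850387, -0.48521785, -0.61316438],
       [-0.01023196,  0.8595983 ,  0.51086795,  0.71611614],
       [ 0.        ,  0.        ,  0.        ,  1.        ]])}
side {'fx': 436.11266154724586, 'fy': 436.11266154724586, 'cx': 324.1098319264418, 'cy': 199.1613322132485, 'T': array([[-0.88805195,  0.2364288 , -0.3942907 , -0.02638225],
       [-0.45964925, -0.4392691 ,  0.77185829,  1.06149657],
       [ 0.0092898 ,  0.86668569,  0.49876811,  0.78729169],
       [ 0.        ,  0.        ,  0.        ,  1.        ]])}
wrist {'fx': 338.6352397203703, 'fy': 338.6352397203703, 'cx': 314.43380078990185, 'cy': 197.74594662554608, 'T': array([[-9.99998349e-01, -3.97251023e-04,  1.77331640e-03,
         6.74811165e-01],
       [-1.56014657e-04, -9.53445361e-01, -3.01565780e-01,
        -8.34325391e-02],
       [ 1.81055761e-03, -3.01565559e-01,  9.53443724e-01,
         3.83429251e-01],
       [ 0.00000000e+00,  0.00000000e+00,  0.00000000e+00,
         1.00000000e+00]])}
```

View pics/scene0.png

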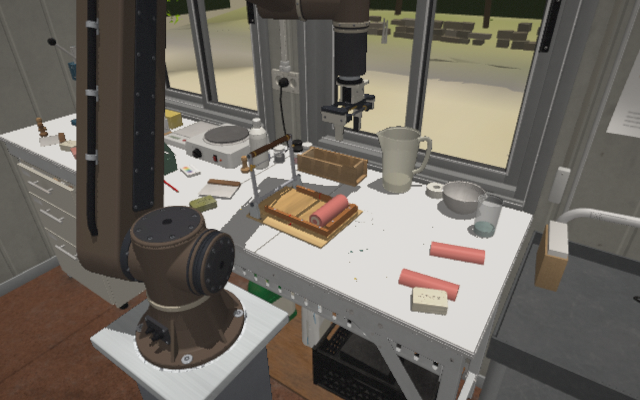

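View pics/side0.png

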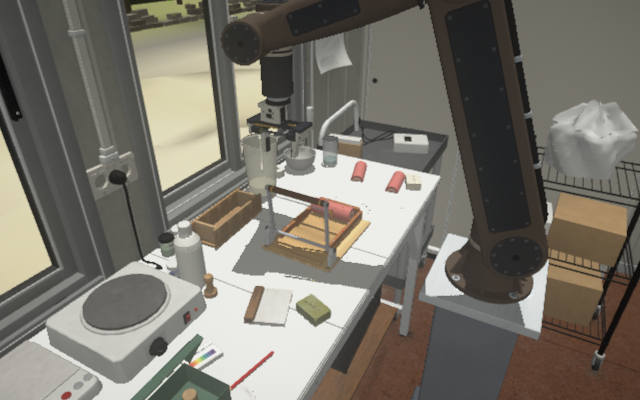

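View pics/wrist0.png

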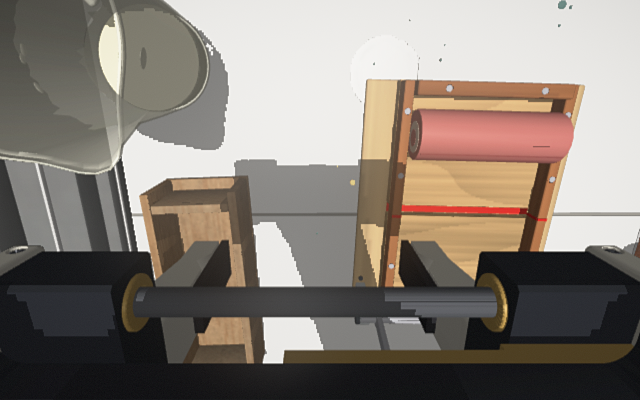

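The wrist view shows the log around (490,137), and the red slot from (387,208) to (547,219). The scene and side views show the bow standing up, with its handle at about (270,150) and (297,195). Splitter x runs roughly along world +y.

```bash
cat > h.py <<'E'
import numpy as np, cv2
def ray(info,uv):
    uv=np.atleast_2d(uv).astype(float); T=np.array(info['T'])
    d=np.c_[(uv[:,0]-info['cx'])/info['fx'],-(uv[:,1]-info['cy'])/info['fy'],-np.ones(len(uv))]
    return T[:3,3], d@T[:3,:3].T
def onz(info,uv,z):
    o,d=ray(info,uv); return o+d*((z-o[2])/d[:,2])[:,None]
def dep(info,uv,depth):
    uv=np.atleast_2d(uv).astype(int); o,d=ray(info,uv); return o+d*depth[uv[:,1],uv[:,0]][:,None]
def proj(info,P):
    T=np.array(info['T']); c=(np.atleast_2d(P)-T[:3,3])@T[:3,:3]
    return np.c_[info['cx']+info['fx']*c[:,0]/-c[:,2], info['cy']-info['fy']*c[:,1]/-c[:,2]]
E
python3 - <<'E'
from plant import imaging
from h import *
i=imaging.camera_info("wrist"); p=cv2.imread("pics/wrist0.png"); d=np.load("pics/wrist0.npy")
hsv=cv2.cvtColor(p,cv2.COLOR_BGR2HSV)
H,S,V=cv2.split(hsv)
red=((H<6)|(H>174))&(S>190)&(V>120)
soap=((H<8)|(H>170))&(S>80)&(S<190)&(V>120)
for n,m in(("red",red),("soap",soap)):
    nn,l,st,c=cv2.connectedComponentsWithStats(m.astype(np.uint8))
    for k in range(1,nn):
        if st[k,4]>8:
            v,u=np.nonzero(l==k); P=dep(i,np.c_[u,v],d); print(n,st[k],c[k].round(1),np.median(P,0).round(4),P.min(0).round(4),P.max(0).round(4))
            if st[k,4]>100: 
                cnt=np.c_[u,v].astype(np.float32); print(cv2.minAreaRect(cnt))
                if n=='red':
                    Q=onz(i,cnt,.008); f=cv2.fitLine(Q[:,:2].astype(np.float32),cv2.DIST_L2,0,.01,.01).ravel(); print('slot bottom',f,Q[:,0].min(),Q[:,0].max())
crop=cv2.resize(p[60:340,330:620],None,fx=2.5,fy=2.1,interpolation=cv2.INTER_CUBIC); cv2.imwrite("pics/wc.png",crop)
for n,b in (("scene",(225,125,380,260)),("side",(230,160,390,290))):
    q=cv2.imread(f"pics/{n}0.png"); cv2.imwrite(f"pics/{n}c.png",cv2.resize(q[b[1]:b[3],b[0]:b[2]],None,fx=4.4,fy=4.4,interpolation=cv2.INTER_CUBIC))
E
```

```text
red [402 206 119   7 593] [461.2 209.1] [0.501  0.0492 0.0084] [ 0.4316 -0.0834  0.0054] [0.6748 0.054  0.3836]
((460.9881286621094, 209.1076202392578), (118.07534790039062, 5.116663455963135), 1.123302698135376)
slot bottom [ 0.99972546 -0.0234296   0.50153595  0.04938683] 0.4318728755178541 0.5715376675613337
red [538 219   8   2  16] [541.5 219.5] [0.4287 0.0494 0.0418] [0.4242 0.0486 0.0403] [0.4325 0.0505 0.0432]
soap [ 416  109  158   54 7467] [494.3 135.8] [ 0.5078 -0.0439  0.0686] [ 0.4241 -0.0834  0.0409] [ 0.6748 -0.0146  0.3836]
((494.6976013183594, 135.99205017089844), (156.28799438476562, 50.298370361328125), 1.50743567943573)
soap [386 204   2   7   9] [386.8 207.3] [0.5891 0.0474 0.0084] [0.5887 0.0427 0.0063] [0.5907 0.0501 0.0104]
soap [402 205  14   1  14] [408.5 205. ] [0.5641 0.0441 0.0085] [0.5565 0.0438 0.0071] [0.5714 0.0446 0.0094]
soap [434 206  23   1  23] [445. 206.] [0.5214 0.0455 0.0083] [0.5083 0.0451 0.0072] [0.5341 0.0458 0.0095]
soap [486 207  13   1  13] [492. 207.] [0.4654 0.0468 0.0081] [0.4581 0.0463 0.0068] [0.4735 0.0472 0.0094]
soap [404 211  31   1  31] [419. 211.] [0.5504 0.0517 0.0081] [0.5335 0.0511 0.0056] [0.5687 0.0527 0.0097]
soap [456 212  27   2  29] [468.9 212.2] [0.4929 0.0531 0.0086] [0.4771 0.0525 0.0068] [0.507  0.054  0.0105]
soap [487 213   9   1   9] [491. 213.] [0.4655 0.0543 0.0081] [0.4605 0.0536 0.0072] [0.4714 0.0546 0.0099]
soap [498 213  22   1  22] [508.5 213. ] [0.4456 0.0543 0.008 ] [0.4323 0.0536 0.0073] [0.4571 0.0546 0.01  ]
soap [392 215   9   3  13] [396.3 215.8] [0.5869 0.045  0.0425] [0.5823 0.0439 0.0417] [0.591  0.0459 0.0436]
soap [538 218   9   4  13] [543.  218.7] [0.427  0.0475 0.0425] [0.4241 0.0473 0.041 ] [0.4334 0.0514 0.0429]
```

View pics/wc.png

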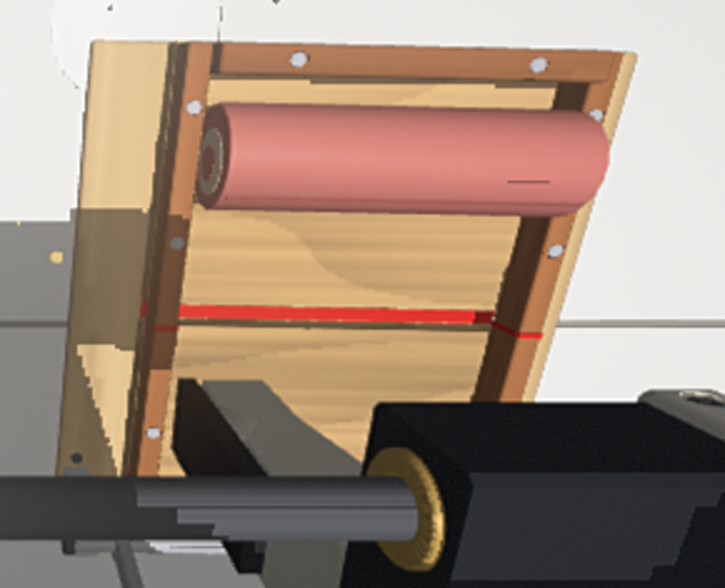

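View pics/scenec.png

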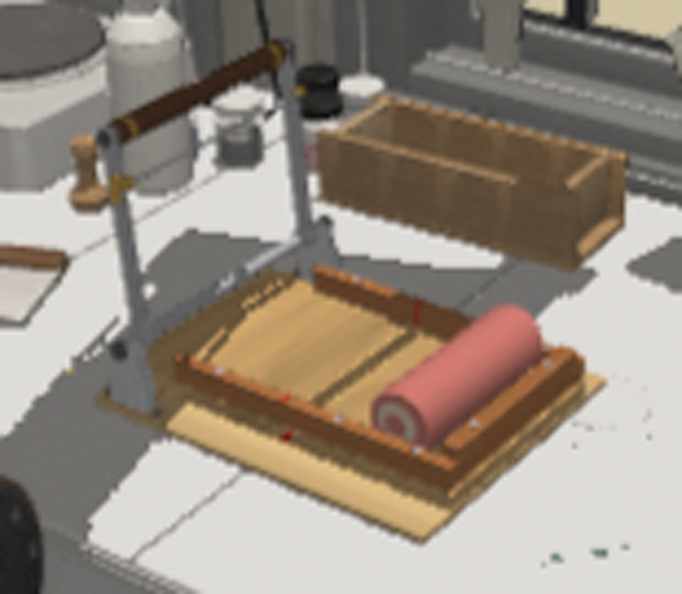

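View pics/sidec.png

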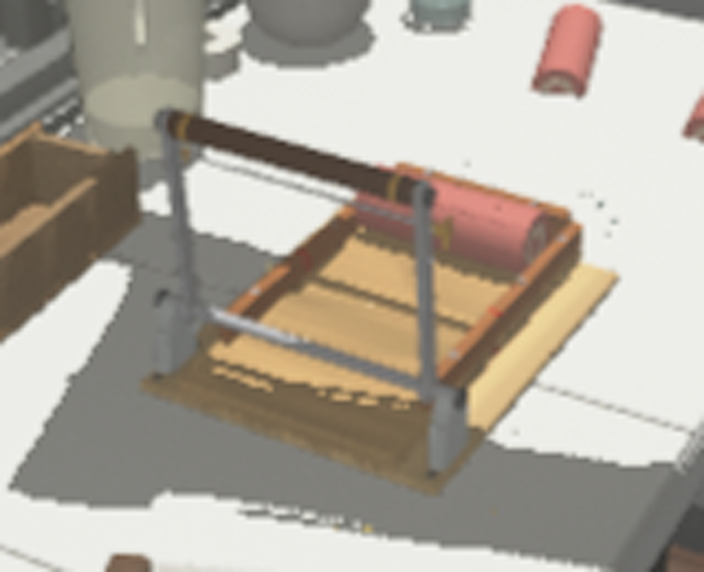

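```bash
cat >> h.py <<'E'
O=np.array([.5075,.0470]); ex=np.array([.0242,1.])/np.hypot(.0242,1); ey=np.array([-ex[1],ex[0]])
def spl(P): 
    P=np.atleast_2d(P); q=P[:,:2]-O; return np.c_[q@ex,q@ey,P[:,2]]
def wor(P):
    P=np.atleast_2d(P); return np.c_[O+P[:,:1]*ex+P[:,1:2]*ey,P[:,2]]
E
python3 - <<'E'
from plant import imaging
from h import *
from scipy.optimize import least_squares
for n in("wrist","scene","side"):
    i=imaging.camera_info(n); p=cv2.imread(f"pics/{n}0.png"); d=np.load(f"pics/{n}0.npy")
    H,S,V=cv2.split(cv2.cvtColor(p,cv2.COLOR_BGR2HSV))
    v,u=np.indices(d.shape); P=spl(dep(i,np.c_[u.ravel(),v.ravel()],d)); ok=d.ravel()>0
    soap=(((H<8)|(H>170))&(S>80)&(S<190)&(V>120)).ravel()
    m=ok&soap&(abs(P[:,1])<66)&(P[:,2]>.05)&(P[:,2]<.08)&(P[:,0]<-.05)&(P[:,0]>-.13)&(abs(P[:,1])<.062)
    Q=P[m]
    f=least_squares(lambda a:np.hypot(Q[:,0]-a[0]-a[2]*Q[:,1],Q[:,2]-a[1])-.025,[-.09,.047,0],loss='soft_l1',f_scale=.002).x
    m2=ok&soap&(P[:,2]>.03)&(P[:,2]<.08)&(P[:,0]<-.05)&(P[:,0]>-.13)
    print(n,"log",m.sum(),f.round(4),"y ext",np.percentile(P[m2,1],[.5,99.5]).round(4))
    # handle
    hb=ok&(V<90).ravel()&(P[:,2]>.19)&(P[:,2]<.235)&(abs(P[:,1])<.085)&(P[:,0]>.07)&(P[:,0]<.19)
    Q=P[hb]
    if len(Q)>50:
        f=least_squares(lambda a:np.hypot(Q[:,0]-a[0]-a[2]*Q[:,1],Q[:,2]-a[1])-.009,[.12,.205,0],loss='soft_l1',f_scale=.002).x
        print(n,"handle",len(Q),f.round(4),"angle",np.arctan2(f[1]-.057,-(f[0]-.119))-.1)
    W=dep(i,np.c_[u.ravel(),v.ravel()],d)
    if n!="wrist":
        t=ok&(W[:,2]>.1)&(W[:,2]<.2)&(W[:,0]>.56)&(W[:,0]<.9)&(W[:,1]>-.2)&(W[:,1]<.4)
        g={}
        for x,y,z in W[t]: k=(int(x*20),int(y*20)); g[k]=max(g.get(k,0),round(z,3))
        print({(k[0]/20,k[1]/20):v for k,v in sorted(g.items())})
E
```

```text
wrist log 6627 [-0.0878  0.0464  0.0003] y ext [-0.0707  0.0668]
scene log 400 [-0.0868  0.0461  0.0065] y ext [-0.0697  0.0691]
scene handle 226 [0.1205 0.2151 0.001 ] angle 1.4805039048511428
{(0.55, 0.15): np.float64(0.196), (0.6, 0.15): np.float64(0.199), (0.65, 0.35): np.float64(0.191), (0.7, 0.35): np.float64(0.192), (0.75, -0.15): np.float64(0.199), (0.75, -0.1): np.float64(0.2), (0.75, -0.05): np.float64(0.2), (0.75, 0.0): np.float64(0.199), (0.8, -0.15): np.float64(0.199), (0.8, -0.05): np.float64(0.198), (0.8, 0.0): np.float64(0.2), (0.85, -0.15): np.float64(0.199), (0.85, -0.1): np.float64(0.2), (0.85, -0.05): np.float64(0.2), (0.85, 0.0): np.float64(0.196), (0.85, 0.3): np.float64(0.199), (0.85, 0.35): np.float64(0.146)}
side log 226 [-0.0872  0.0442  0.0147] y ext [-0.0661  0.0695]
side handle 264 [0.1321 0.2053 0.0083] angle 1.559140482806049
{(0.55, 0.15): np.float64(0.199), (0.6, 0.15): np.float64(0.199), (0.65, 0.35): np.float64(0.189), (0.7, 0.35): np.float64(0.189), (0.75, -0.15): np.float64(0.2), (0.75, -0.1): np.float64(0.199), (0.75, -0.05): np.float64(0.198), (0.75, 0.0): np.float64(0.2), (0.8, -0.15): np.float64(0.199), (0.8, -0.05): np.float64(0.193), (0.8, 0.0): np.float64(0.2), (0.85, -0.15): np.float64(0.199), (0.85, -0.1): np.float64(0.2), (0.85, -0.05): np.float64(0.2), (0.85, 0.3): np.float64(0.2), (0.85, 0.35): np.float64(0.2)}
```

Call:
{"api": "apply_moves", "payload": {
  "moves": [
    [0.06, 0.21, 0.15, 0, 0, 0.004],
    [0.12, 0.42, 0.3, 0, 0, 0.008],
    [0.19, 0.63, 0.45, 0, 0, 0.012],
    [0.2525, 0.847, 0.628, 0, 0, 0.0154],
    [0.2525, 0.847, 0.628, 0, 0, 0.0154],
    [0.2525, 0.847, 0.628, 0, 0, 0.0154],
    [0.2525, 0.847, 0.628, 0, 0, 0.0154]
  ],
  "hand": -0.3,
  "grip_force": 20
}}

```text
time_s: 1.02
tcp_pos: [0.5066, -0.0501, 0.1012]
eef_rot: [-180.0, 0.0, -91.4]
contact_force: [-0.0, -0.2, -0.0]
gripper_width: 0.0572
```

Call:
{"api": "apply_moves", "payload": {
  "moves": [
    [0, 0, 0.06, 0, 0, 0],
    [0, 0, 0.12, 0, 0, 0],
    [0, 0, 0.126, 0, 0, 0]
  ]
}}

```text
time_s: 1.4
tcp_pos: [0.5057, -0.0503, 0.0745]
eef_rot: [179.9, -0.0, -91.4]
contact_force: [-0.6, 0.6, -0.0]
gripper_width: 0.0571
```

Run:
```python
from plant import status, imaging
from h import *
s=status.get_state(); print(s['time_s'],s['tcp_pos'],spl(s['tcp_pos']),s['eef_rot'],s['contact_force'])
p,d=imaging.capture("wrist"); cv2.imwrite("pics/w1.png",p)
p,d=imaging.capture("scene"); cv2.imwrite("pics/s1.png",cv2.resize(p[150:270,240:400],None,fx=5,fy=5))
```

```text
1.4 [ 0.50574707 -0.05027957  0.07446662] [[-0.09729351 -0.00060106  0.07446662]] [ 1.79876983e+02 -2.62429037e-02 -9.13829657e+01] [-0.62143516  0.55026766 -0.04806508]
```

View pics/w1.png

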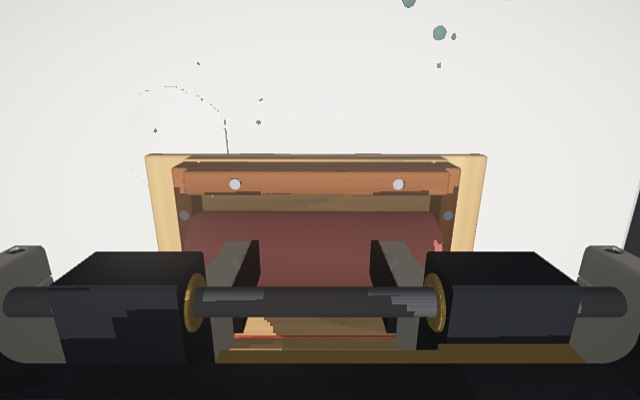

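View pics/s1.png

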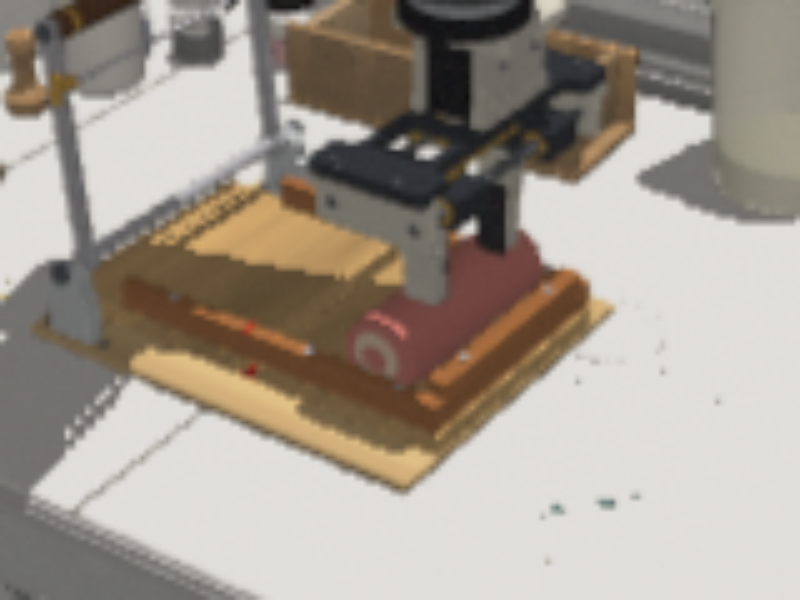

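The pictures show square-ended fingers just above the log's top. The wrist view has the log at (315,245) and the slot at (315,336). I'll lower onto it gently.

Call:
{"api": "apply_moves", "payload": {
  "moves": [
    [0, 0, 0.006, 0, 0, 0],
    [0, 0, 0.012, 0, 0, 0],
    [0, 0, 0.012, 0, 0, 0]
  ]
}}

```text
time_s: 1.88
tcp_pos: [0.5064, -0.0502, 0.0731]
eef_rot: [180.0, -0.0, -91.4]
contact_force: [-0.6, -0.5, -0.9]
gripper_width: 0.0573
```

Call:
{"api": "apply_moves", "payload": {
  "moves": [
    [0, 0, 0.006, 0, 0, 0],
    [0, 0, 0.01, 0, 0, 0]
  ]
}}

```text
time_s: 2.12
tcp_pos: [0.5067, -0.0503, 0.0717]
eef_rot: [-180.0, -0.0, -91.3]
contact_force: [-3.2, -0.1, 11.3]
gripper_width: 0.057
```

Call:
{"api": "apply_moves", "payload": {
  "moves": [
    [0, 0, -0.002, 0, 0, 0],
    [0, 0, -0.002, 0, 0, 0]
  ]
}}

```text
time_s: 2.38
tcp_pos: [0.5067, -0.0503, 0.0721]
eef_rot: [-180.0, -0.0, -91.4]
contact_force: [0.0, -0.7, 0.7]
gripper_width: 0.0569
```

Call:
{"api": "apply_moves", "payload": {
  "moves": [
    [0, 0, 0.002, 0, 0, 0],
    [-0.015, 0, 0.002, 0, 0, 0],
    [-0.035, 0, 0.002, 0, 0, 0],
    [-0.055, 0, 0.002, 0, 0, 0],
    [-0.075, 0, 0.002, 0, 0, 0],
    [-0.095, 0, 0.002, 0, 0, 0],
    [-0.115, 0, 0.002, 0, 0, 0],
    [-0.135, 0, 0.002, 0, 0, 0],
    [-0.155, 0, 0.002, 0, 0, 0],
    [-0.175, 0, 0.002, 0, 0, 0],
    [-0.185, 0, 0.002, 0, 0, 0],
    [-0.185, 0, 0.002, 0, 0, 0]
  ]
}}

```text
time_s: 3.88
tcp_pos: [0.5078, -0.0131, 0.0721]
eef_rot: [-180.0, -0.0, -91.3]
contact_force: [-1.4, 0.4, 6.1]
gripper_width: 0.057
```

```bash
cat > look.py <<'E'
from plant import status, imaging
from h import *
from scipy.optimize import least_squares
import sys
s=status.get_state(); print(round(s['time_s'],2),'tcp spl',spl(s['tcp_pos']).round(4),s['contact_force'].round(1))
for n in ("scene","side","wrist")[:int(sys.argv[2]) if len(sys.argv)>2 else 2]:
    i=imaging.camera_info(n); p,d=imaging.capture(n)
    H,S,V=cv2.split(cv2.cvtColor(p,cv2.COLOR_BGR2HSV))
    v,u=np.indices(d.shape); P=spl(dep(i,np.c_[u.ravel(),v.ravel()],d)); ok=d.ravel()>0
    soap=(((H<8)|(H>170))&(S>80)&(S<190)&(V>60)).ravel()
    m=ok&soap&(abs(P[:,1])<.066)&(P[:,2]>.046)&(P[:,2]<.075)&(P[:,0]<.04)&(P[:,0]>-.12)
    Q=P[m]
    if len(Q)>20:
        f=least_squares(lambda a:np.hypot(Q[:,0]-a[0]-a[1]*Q[:,1],Q[:,2]-.0465)-.025,[np.median(Q[:,0]),0],loss='soft_l1',f_scale=.002).x
        print(n,"log",m.sum(),f.round(4),"rms",np.sqrt(np.mean((np.hypot(Q[:,0]-f[0]-f[1]*Q[:,1],Q[:,2]-.0465)-.025)**2)).round(4))
    if n=="wrist": cv2.imwrite(f"pics/{sys.argv[1]}_w.png",p)
    else:
        b={"scene":(225,125,385,245),"side":(230,160,390,280)}[n]
        cv2.imwrite(f"pics/{sys.argv[1]}_{n}.png",cv2.resize(p[b[1]:b[3],b[0]:b[2]],None,fx=5,fy=5,interpolation=cv2.INTER_CUBIC))
E
python3 look.py a
```

```text
3.88 tcp spl [[-0.06   -0.0018  0.0721]] [-1.4  0.4  6.1]
scene log 415 [-0.0679 -0.0007] rms 0.0016
side log 225 [-0.0699  0.0047] rms 0.0027
```

View pics/a_scene.png

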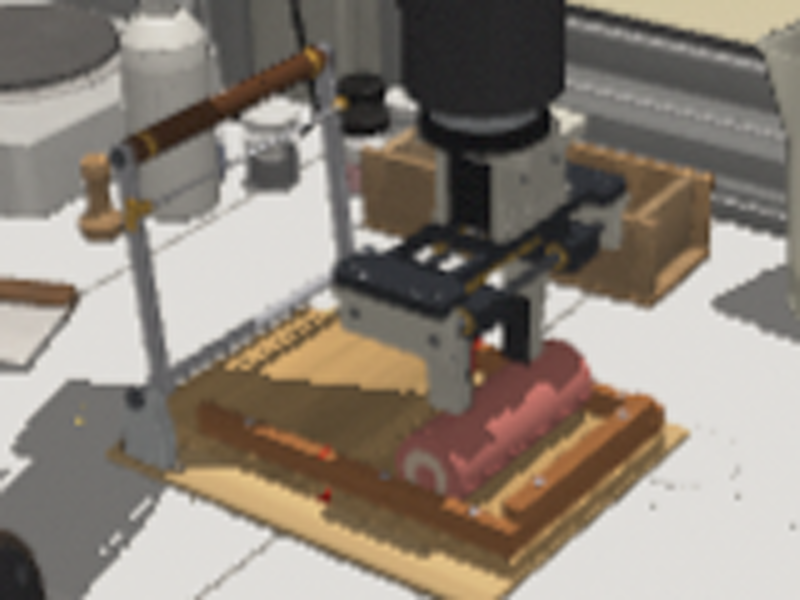

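Call:
{"api": "apply_moves", "payload": {
  "moves": [
    [0, 0, -0.03, 0, 0, 0],
    [0, 0, -0.03, 0, 0, 0],
    [0.05, 0.004, -0.03, 0, 0, 0],
    [0.095, 0.009, -0.03, 0, 0, 0],
    [0.095, 0.009, -0.03, 0, 0, 0],
    [0.095, 0.009, -0.01, 0, 0, 0],
    [0.095, 0.009, -0.004, 0, 0, 0],
    [0.095, 0.009, 0, 0, 0, 0],
    [0.095, 0.009, 0, 0, 0, 0]
  ]
}}

```text
time_s: 5.1
tcp_pos: [0.5055, -0.032, 0.0721]
eef_rot: [-180.0, -0.0, -91.3]
contact_force: [0.6, -0.1, 0.4]
gripper_width: 0.0571
```

Call:
{"api": "apply_moves", "payload": {
  "moves": [
    [0, 0, 0.002, 0, 0, 0],
    [-0.015, 0, 0.002, 0, 0, 0],
    [-0.035, 0, 0.002, 0, 0, 0],
    [-0.055, 0, 0.002, 0, 0, 0],
    [-0.075, 0, 0.002, 0, 0, 0],
    [-0.095, 0, 0.002, 0, 0, 0],
    [-0.115, 0, 0.002, 0, 0, 0],
    [-0.135, 0, 0.002, 0, 0, 0],
    [-0.155, 0, 0.002, 0, 0, 0],
    [-0.175, 0, 0.002, 0, 0, 0],
    [-0.195, 0, 0.002, 0, 0, 0],
    [-0.195, 0, 0.002, 0, 0, 0]
  ]
}}

```text
time_s: 6.6
tcp_pos: [0.5065, 0.0074, 0.0721]
eef_rot: [-179.9, -0.0, -91.3]
contact_force: [-2.0, 0.4, 5.2]
gripper_width: 0.0568
```

```bash
python3 look.py b
```

```text
6.6 tcp spl [[-0.0397  0.      0.0721]] [-2.   0.4  5.2]
scene log 420 [-0.0481  0.0012] rms 0.002
side log 262 [-0.0501  0.0001] rms 0.0026
```

Call:
{"api": "apply_moves", "payload": {
  "moves": [
    [0, 0, -0.03, 0, 0, 0],
    [0, 0, -0.03, 0, 0, 0],
    [0.05, 0, -0.03, 0, 0, 0],
    [0.1, 0, -0.03, 0, 0, 0],
    [0.1, 0, -0.03, 0, 0, 0],
    [0.1, 0, -0.01, 0, 0, 0],
    [0.1, 0, -0.004, 0, 0, 0],
    [0.1, 0, 0, 0, 0, 0],
    [0.1, 0, 0, 0, 0, 0]
  ]
}}

```text
time_s: 7.82
tcp_pos: [0.5059, -0.0127, 0.0721]
eef_rot: [-180.0, -0.0, -91.3]
contact_force: [-1.2, -0.3, 0.9]
gripper_width: 0.0571
```

Call:
{"api": "apply_moves", "payload": {
  "moves": [
    [0, 0, 0.002, 0, 0, 0],
    [-0.015, 0, 0.002, 0, 0, 0],
    [-0.035, 0, 0.002, 0, 0, 0],
    [-0.055, 0, 0.002, 0, 0, 0],
    [-0.075, 0, 0.002, 0, 0, 0],
    [-0.095, 0, 0.002, 0, 0, 0],
    [-0.115, 0, 0.002, 0, 0, 0],
    [-0.135, 0, 0.002, 0, 0, 0],
    [-0.155, 0, 0.002, 0, 0, 0],
    [-0.175, 0, 0.002, 0, 0, 0],
    [-0.195, 0, 0.002, 0, 0, 0],
    [-0.195, 0, 0.002, 0, 0, 0]
  ]
}}

```text
time_s: 9.32
tcp_pos: [0.5069, 0.0268, 0.0721]
eef_rot: [-179.9, -0.0, -91.3]
contact_force: [-2.6, 0.1, 6.2]
gripper_width: 0.0571
```

```bash
python3 look.py c
```

```text
9.32 tcp spl [[-0.0203  0.0001  0.0721]] [-2.6  0.1  6.2]
scene log 413 [-0.0283  0.0002] rms 0.0016
side log 317 [-0.0307 -0.0025] rms 0.0026
```

Call:
{"api": "apply_moves", "payload": {
  "moves": [
    [0, 0, -0.03, 0, 0, 0],
    [0, 0, -0.03, 0, 0, 0],
    [0.05, 0, -0.03, 0, 0, 0],
    [0.1, 0, -0.03, 0, 0, 0],
    [0.1, 0, -0.03, 0, 0, 0],
    [0.1, 0, -0.01, 0, 0, 0],
    [0.1, 0, -0.004, 0, 0, 0],
    [0.1, 0, 0, 0, 0, 0],
    [0.1, 0, 0, 0, 0, 0]
  ]
}}

```text
time_s: 10.55
tcp_pos: [0.5064, 0.0067, 0.0721]
eef_rot: [-180.0, -0.0, -91.2]
contact_force: [-0.6, -0.1, 1.2]
gripper_width: 0.057
```

Call:
{"api": "apply_moves", "payload": {
  "moves": [
    [0, 0, 0.002, 0, 0, 0],
    [-0.015, 0, 0.002, 0, 0, 0],
    [-0.035, 0, 0.002, 0, 0, 0],
    [-0.055, 0, 0.002, 0, 0, 0],
    [-0.075, 0, 0.002, 0, 0, 0],
    [-0.095, 0, 0.002, 0, 0, 0],
    [-0.115, 0, 0.002, 0, 0, 0],
    [-0.135, 0, 0.002, 0, 0, 0],
    [-0.155, 0, 0.002, 0, 0, 0],
    [-0.175, 0, 0.002, 0, 0, 0],
    [-0.195, 0, 0.002, 0, 0, 0],
    [-0.195, 0, 0.002, 0, 0, 0]
  ]
}}

```text
time_s: 12.05
tcp_pos: [0.5074, 0.0462, 0.0721]
eef_rot: [-179.9, -0.0, -91.2]
contact_force: [-2.3, 0.5, 5.7]
gripper_width: 0.0571
```

```bash
python3 look.py d
```

```text
12.05 tcp spl [[-0.0008  0.      0.0721]] [-2.3  0.5  5.7]
scene log 403 [-0.009  -0.0032] rms 0.0016
side log 352 [-0.0107 -0.0011] rms 0.0025
```

View pics/d_side.png

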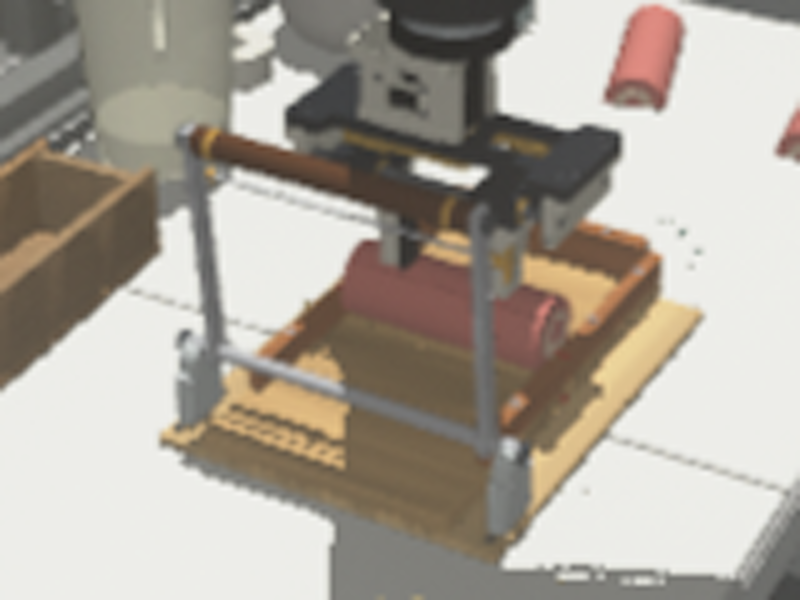

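Call:
{"api": "apply_moves", "payload": {
  "moves": [
    [0, 0, -0.03, 0, 0, 0],
    [0, 0, -0.03, 0, 0, 0],
    [0.045, 0, -0.03, 0, 0, 0],
    [0.085, 0, -0.03, 0, 0, 0],
    [0.085, 0, -0.03, 0, 0, 0],
    [0.085, 0, -0.01, 0, 0, 0],
    [0.085, 0, -0.004, 0, 0, 0],
    [0.085, 0, 0, 0, 0, 0],
    [0.085, 0, 0, 0, 0, 0]
  ]
}}

```text
time_s: 13.28
tcp_pos: [0.507, 0.0292, 0.0722]
eef_rot: [-179.9, -0.0, -91.2]
contact_force: [-0.8, 0.0, 2.6]
gripper_width: 0.0569
```

Call:
{"api": "apply_moves", "payload": {
  "moves": [
    [0, 0, 0.002, 0, 0, 0],
    [-0.01, 0, 0.002, 0, 0, 0],
    [-0.02, 0, 0.002, 0, 0, 0],
    [-0.03, 0, 0.002, 0, 0, 0],
    [-0.04, 0, 0.002, 0, 0, 0],
    [-0.05, 0, 0.002, 0, 0, 0],
    [-0.06, 0, 0.002, 0, 0, 0],
    [-0.07, 0, 0.002, 0, 0, 0],
    [-0.08, 0, 0.002, 0, 0, 0],
    [-0.09, 0, 0.002, 0, 0, 0],
    [-0.095, 0, 0.002, 0, 0, 0],
    [-0.095, 0, 0.002, 0, 0, 0]
  ]
}}

```text
time_s: 14.78
tcp_pos: [0.5074, 0.0483, 0.0716]
eef_rot: [-179.9, -0.0, -91.2]
contact_force: [-0.3, 0.7, 0.2]
gripper_width: 0.0571
```

```bash
python3 look.py e
```

```text
14.78 tcp spl [[0.0013 0.0001 0.0716]] [-0.3  0.7  0.2]
scene log 377 [0.0013 0.0024] rms 0.0018
side log 365 [-0.0018  0.0062] rms 0.0025
```

Call:
{"api": "apply_moves", "payload": {
  "moves": [
    [0, 0, -0.05, 0, 0, 0],
    [0, 0, -0.25, 0, 0, 0],
    [0, 0, -0.5, 0, 0, 0],
    [0, 0, -0.75, 0, 0, 0],
    [0, 0, -0.9, 0, 0, 0],
    [0, 0, -0.9, 0, 0, 0],
    [0, 0, -0.9, 0, 0, 0]
  ],
  "hand": -0.3
}}

```text
time_s: 15.75
tcp_pos: [0.5067, 0.0481, 0.2515]
eef_rot: [-180.0, -0.0, -91.2]
contact_force: [-0.8, 0.1, -0.7]
gripper_width: 0.0568
```

```bash
python3 look.py f 3
```

```text
15.75 tcp spl [[0.0011 0.0008 0.2515]] [-0.8  0.1 -0.7]
scene log 411 [ 0.0023 -0.0023] rms 0.0018
side log 386 [-0.0008 -0.0032] rms 0.0029
wrist log 5694 [0.0005 0.0011] rms 0.0011
```

View pics/f_w.png

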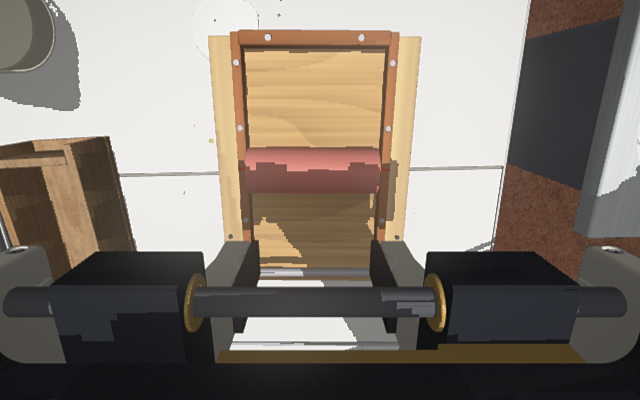

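View pics/f_scene.png

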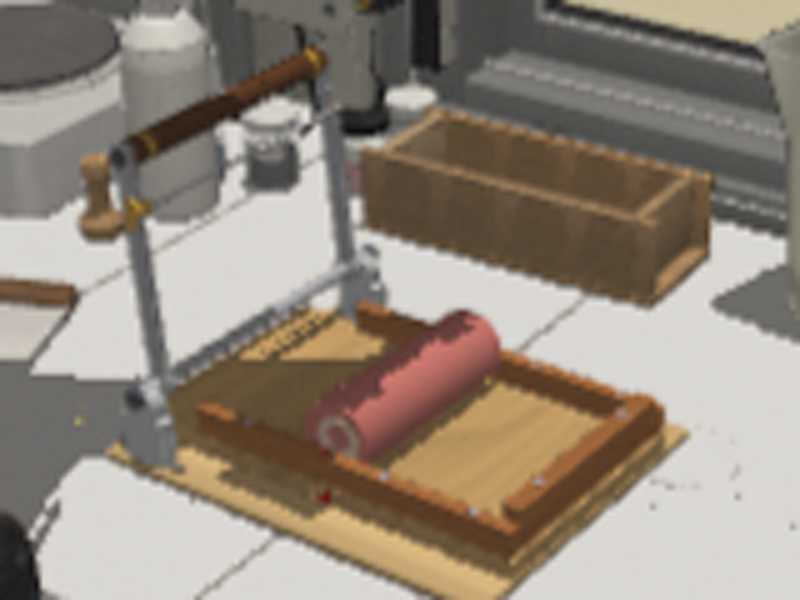

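The log is square on the slot line: the depth fit puts it 0.5 mm off, and the log covers the red slot at wrist (315,170). The bow still stands up. Next I go over the handle and come down behind it.

Call:
{"api": "apply_moves", "payload": {
  "moves": [
    [-0.2, 0, 0, 0, 0, 0],
    [-0.4, 0, 0, 0, 0, 0],
    [-0.6, 0, 0, 0, 0, 0],
    [-0.8, 0, 0, 0, 0, 0],
    [-0.86, 0, 0, 0, 0, 0.002],
    [-0.86, 0, 0, 0, 0, 0.002],
    [-0.86, 0, 0.1, 0, 0, 0.002],
    [-0.86, 0, 0.2, 0, 0, 0.002],
    [-0.86, 0, 0.28, 0, 0, 0.002],
    [-0.86, 0, 0.28, 0, 0, 0.002],
    [-0.86, 0, 0.28, 0, 0, 0.002]
  ]
}}

```text
time_s: 17.27
tcp_pos: [0.5108, 0.2198, 0.1952]
eef_rot: [-180.0, -0.1, -91.4]
contact_force: [-0.2, 1.1, 0.4]
gripper_width: 0.0569
```

```bash
python3 look.py g 3
python3 - <<'E'
from plant import imaging
from h import *
for n in("scene","side"):
    i=imaging.camera_info(n)
    for a in (1.55,1.6,1.65,1.7):
        print(n,a,proj(i,wor([[.119-.151*np.cos(a),y,.057+.151*np.sin(a)] for y in(.089,-.089)])).round(1).tolist())
E
```

```text
17.27 tcp spl [[0.1728 0.0009 0.1952]] [-0.2  1.1  0.4]
scene log 416 [ 0.0021 -0.0029] rms 0.0017
side log 398 [-0.0011 -0.0072] rms 0.0029
wrist log 1168 [-0.0003  0.0009] rms 0.0004
scene 1.55 [[253.8, 156.7], [292.2, 137.3]]
scene 1.6 [[251.9, 156.1], [290.3, 136.8]]
scene 1.65 [[250.0, 155.7], [288.5, 136.4]]
scene 1.7 [[248.2, 155.3], [286.7, 136.1]]
side 1.55 [[327.5, 200.1], [272.1, 184.4]]
side 1.6 [[326.2, 201.3], [270.5, 185.6]]
side 1.65 [[324.8, 202.7], [269.0, 186.8]]
side 1.7 [[323.4, 204.2], [267.4, 188.1]]
```

View pics/g_side.png

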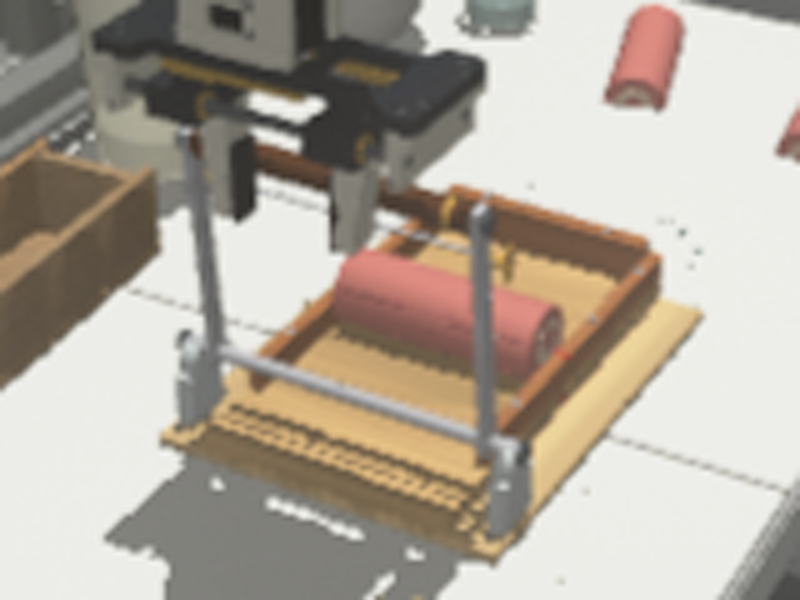

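View pics/g_scene.png

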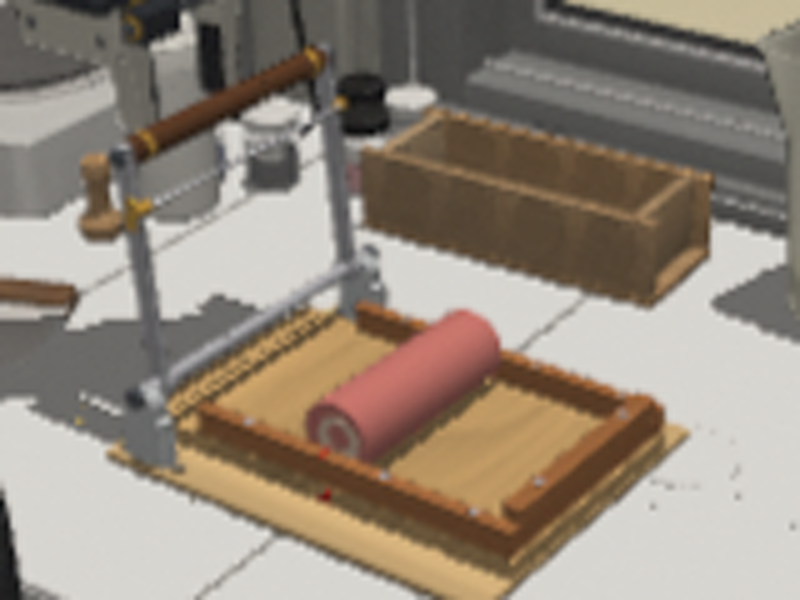

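View pics/g_w.png

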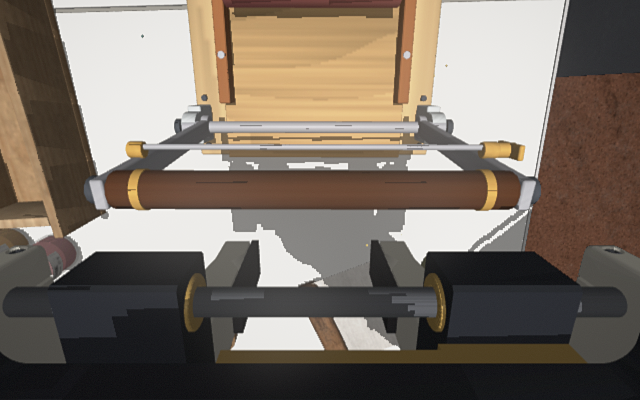

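Call:
{"api": "apply_moves", "payload": {
  "moves": [
    [0.06, 0, 0, 0, 0, 0],
    [0.1, 0, 0, 0, 0, 0],
    [0.13, 0, 0, 0, 0, 0],
    [0.16, 0, 0.001, 0, 0, 0],
    [0.19, 0, 0.002, 0, 0, 0],
    [0.2275, 0, 0.003, 0, 0, 0],
    [0.265, 0, 0.007, 0, 0, 0],
    [0.3025, 0, 0.012, 0, 0, 0],
    [0.34, 0, 0.02, 0, 0, 0],
    [0.376, 0, 0.0285, 0, 0, 0],
    [0.376, 0, 0.0285, 0, 0, 0]
  ]
}}

```text
time_s: 18.8
tcp_pos: [0.5083, 0.1439, 0.1891]
eef_rot: [180.0, -0.1, -91.4]
contact_force: [-0.6, -0.7, 0.8]
gripper_width: 0.0572
```

```bash
python3 look.py h 3
python3 - <<'E'
from plant import imaging
from h import *
for n in("scene","side"):
    i=imaging.camera_info(n)
    for a in (1.2,1.25,1.3,1.35,1.4):
        print(n,a,proj(i,wor([[.119-.151*np.cos(a),y,.057+.151*np.sin(a)] for y in(.089,-.089)])).round(1).tolist())
E
```

```text
18.8 tcp spl [[0.0969 0.0015 0.1891]] [-0.6 -0.7  0.8]
scene log 418 [0.0021 0.0011] rms 0.0024
side log 405 [-0.0013 -0.0066] rms 0.0028
wrist log 10613 [0.0002 0.0012] rms 0.0011
scene 1.2 [[267.3, 164.3], [305.0, 143.8]]
scene 1.25 [[265.4, 162.9], [303.2, 142.5]]
scene 1.3 [[263.5, 161.6], [301.4, 141.4]]
scene 1.35 [[261.5, 160.4], [299.6, 140.3]]
scene 1.4 [[259.6, 159.3], [297.7, 139.4]]
side 1.2 [[336.4, 195.1], [282.3, 180.3]]
side 1.25 [[335.2, 195.4], [280.9, 180.5]]
side 1.3 [[334.0, 195.9], [279.5, 180.9]]
side 1.35 [[332.8, 196.4], [278.1, 181.3]]
side 1.4 [[331.5, 197.1], [276.6, 181.9]]
```

View pics/h_scene.png

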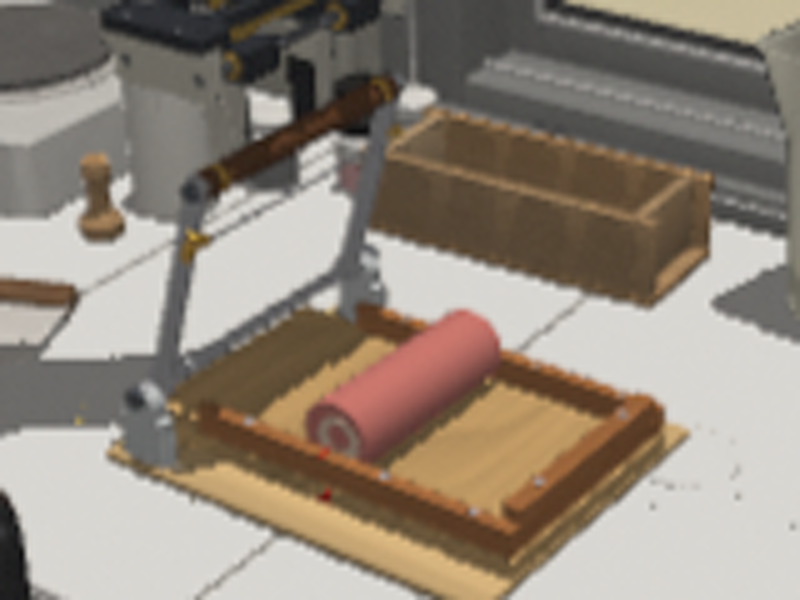

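View pics/h_w.png

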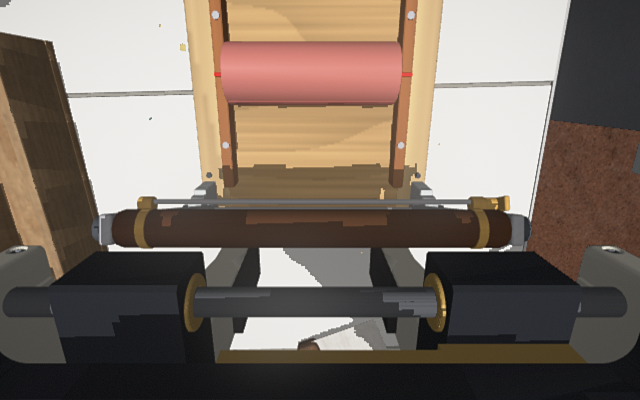

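Call:
{"api": "apply_moves", "payload": {
  "moves": [
    [0.034, 0, 0.011, 0, 0, 0],
    [0.068, 0, 0.022, 0, 0, 0],
    [0.103, 0, 0.037, 0, 0, 0],
    [0.137, 0, 0.0525, 0, 0, 0],
    [0.17, 0, 0.071, 0, 0, 0],
    [0.2025, 0, 0.09, 0, 0, 0],
    [0.228, 0, 0.107, 0, 0, 0],
    [0.252, 0, 0.125, 0, 0, 0],
    [0.273, 0, 0.142, 0, 0, 0],
    [0.293, 0, 0.158, 0, 0, 0],
    [0.293, 0, 0.158, 0, 0, 0]
  ]
}}

```text
time_s: 20.32
tcp_pos: [0.5068, 0.0855, 0.1574]
eef_rot: [179.9, -0.1, -91.4]
contact_force: [-0.8, -0.9, 0.2]
gripper_width: 0.0571
```

```bash
python3 look.py i 3
python3 - <<'E'
from plant import imaging
from h import *
for n in("scene","side"):
    i=imaging.camera_info(n)
    for a in (.75,.8,.85,.9,.95):
        print(n,a,proj(i,wor([[.119-.151*np.cos(a),y,.057+.151*np.sin(a)] for y in(.089,-.089)])).round(1).tolist())
E
```

```text
20.32 tcp spl [[0.0384 0.0016 0.1574]] [-0.8 -0.9  0.2]
scene log 425 [0.0023 0.0022] rms 0.0019
side log 424 [-0.001  0.007] rms 0.0028
wrist log 11028 [0.0005 0.0007] rms 0.001
scene 0.75 [[283.1, 181.2], [319.5, 158.9]]
scene 0.8 [[281.6, 179.0], [318.1, 156.9]]
scene 0.85 [[279.9, 176.9], [316.7, 155.0]]
scene 0.9 [[278.3, 174.8], [315.2, 153.2]]
scene 0.95 [[276.6, 172.9], [313.6, 151.4]]
side 0.75 [[344.9, 198.3], [292.9, 184.0]]
side 0.8 [[344.2, 197.5], [291.9, 183.2]]
side 0.85 [[343.4, 196.8], [290.9, 182.4]]
side 0.9 [[342.5, 196.2], [289.8, 181.8]]
side 0.95 [[341.6, 195.7], [288.7, 181.2]]
```

View pics/i_scene.png

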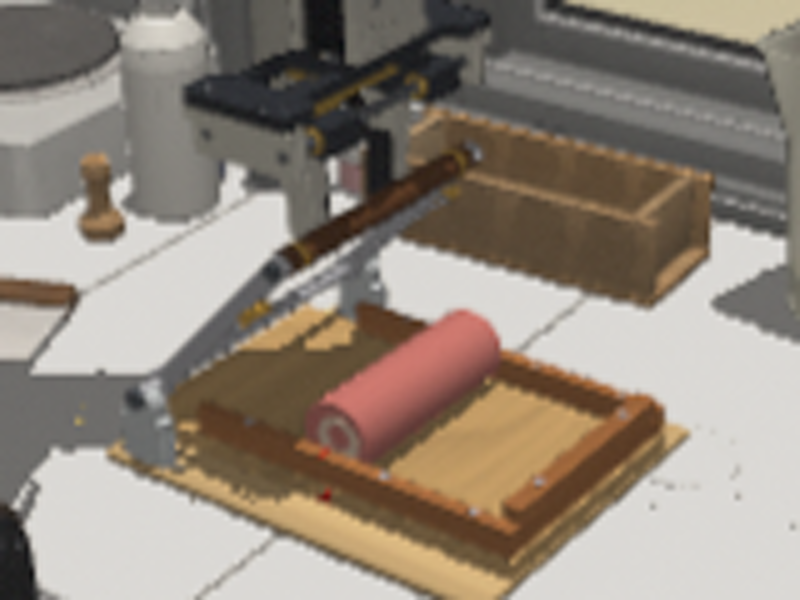

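View pics/i_w.png

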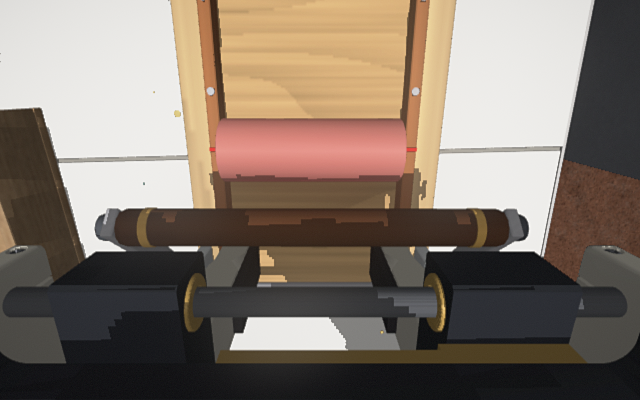

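Call:
{"api": "apply_moves", "payload": {
  "moves": [
    [-0.02, 0, 0, 0, 0, 0],
    [-0.02, 0, -0.1, 0, 0, 0],
    [-0.02, 0, -0.2, 0, 0, 0],
    [-0.02, 0, -0.2, 0, 0, 0],
    [0.04, 0, -0.2, 0, 0, 0],
    [0.092, 0, -0.2, 0, 0, 0],
    [0.092, 0, -0.2, 0, 0, 0],
    [0.092, 0, -0.16, 0, 0, 0],
    [0.092, 0, -0.125, 0, 0, 0],
    [0.092, 0, -0.125, 0, 0, 0]
  ]
}}

```text
time_s: 21.72
tcp_pos: [0.5061, 0.0674, 0.1818]
eef_rot: [179.9, -0.1, -91.4]
contact_force: [-0.4, 0.1, 0.0]
gripper_width: 0.0572
```

```bash
python3 look.py j 2
```

```text
21.73 tcp spl [[0.0204 0.0019 0.1818]] [-0.4  0.1  0. ]
scene log 412 [0.0019 0.003 ] rms 0.002
side log 423 [-0.0011  0.0058] rms 0.0029
```

View pics/j_scene.png

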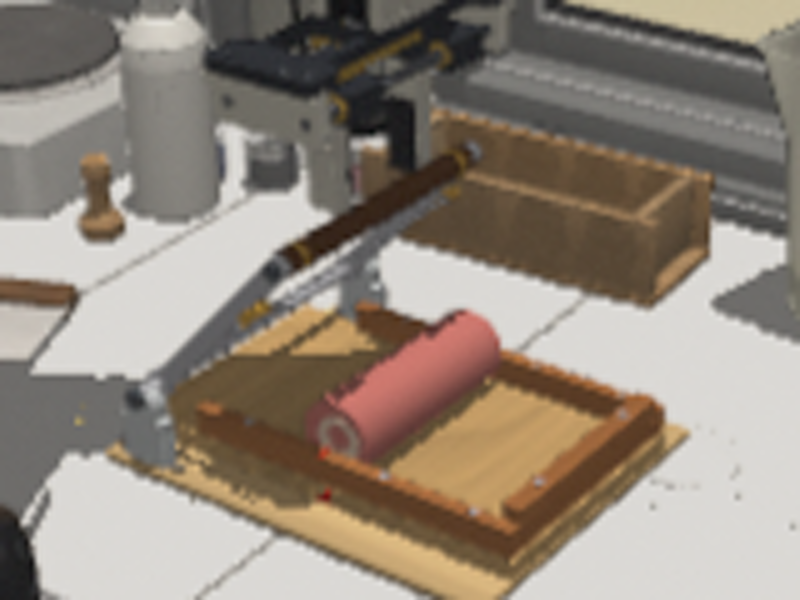

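View pics/j_side.png

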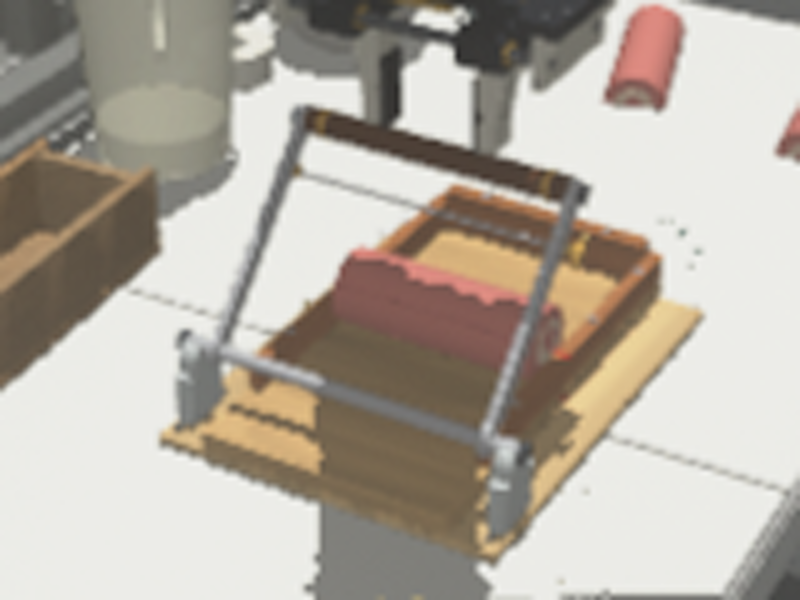

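Call:
{"api": "apply_moves", "payload": {
  "moves": [
    [0.002, 0, 0.022, 0, 0, 0],
    [0.025, 0, 0.045, 0, 0, 0],
    [0.047, 0, 0.068, 0, 0, 0],
    [0.0695, 0, 0.0925, 0, 0, 0],
    [0.092, 0, 0.122, 0, 0, 0],
    [0.115, 0, 0.1525, 0, 0, 0],
    [0.135, 0, 0.185, 0, 0, 0],
    [0.1545, 0, 0.217, 0, 0, 0],
    [0.166, 0, 0.24, 0, 0, 0],
    [0.178, 0, 0.263, 0, 0, 0],
    [0.1875, 0, 0.285, 0, 0, 0],
    [0.1875, 0, 0.285, 0, 0, 0]
  ]
}}

```text
time_s: 23.32
tcp_pos: [0.5054, 0.03, 0.1252]
eef_rot: [179.9, -0.1, -91.4]
contact_force: [-0.7, 0.1, -0.7]
gripper_width: 0.0566
```

```bash
python3 look.py k 3
python3 - <<'E'
from plant import imaging
from h import *
for n in("scene","side"):
    i=imaging.camera_info(n)
    for a in (.3,.35,.4,.45,.5):
        print(n,a,proj(i,wor([[.119-.151*np.cos(a),y,.057+.151*np.sin(a)] for y in(.089,-.089)])).round(1).tolist())
E
```

```text
23.32 tcp spl [[-0.017   0.0017  0.1252]] [-0.7  0.1 -0.7]
scene log 409 [0.0022 0.0049] rms 0.002
side log 457 [-0.0012  0.0014] rms 0.0028
wrist log 5745 [0.001  0.0011] rms 0.0006
scene 0.3 [[293.3, 202.2], [328.4, 178.2]]
scene 0.35 [[292.5, 199.8], [327.8, 176.0]]
scene 0.4 [[291.7, 197.4], [327.1, 173.8]]
scene 0.45 [[290.7, 195.1], [326.2, 171.6]]
scene 0.5 [[289.6, 192.7], [325.3, 169.4]]
side 0.3 [[349.3, 210.2], [299.0, 195.9]]
side 0.35 [[349.0, 208.6], [298.6, 194.2]]
side 0.4 [[348.7, 207.0], [298.1, 192.7]]
side 0.45 [[348.3, 205.5], [297.5, 191.2]]
side 0.5 [[347.9, 204.0], [296.9, 189.8]]
```

View pics/k_scene.png

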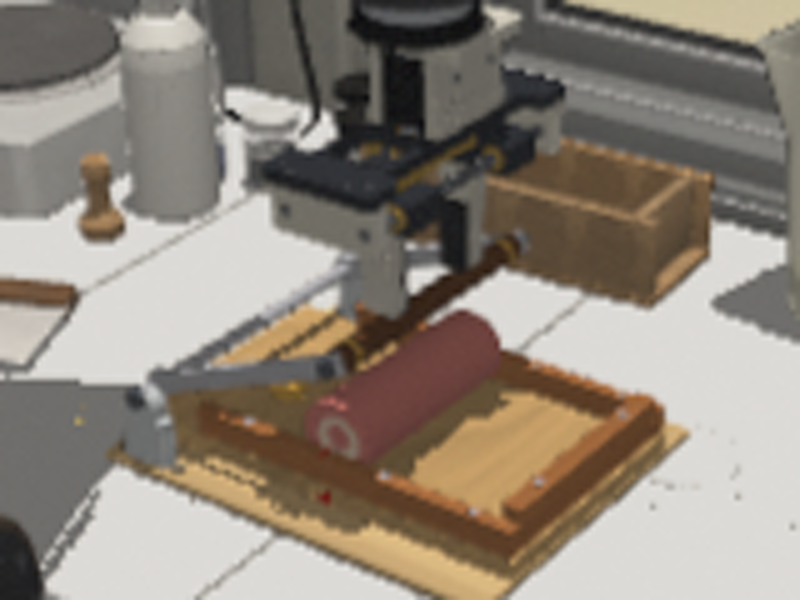

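View pics/k_side.png

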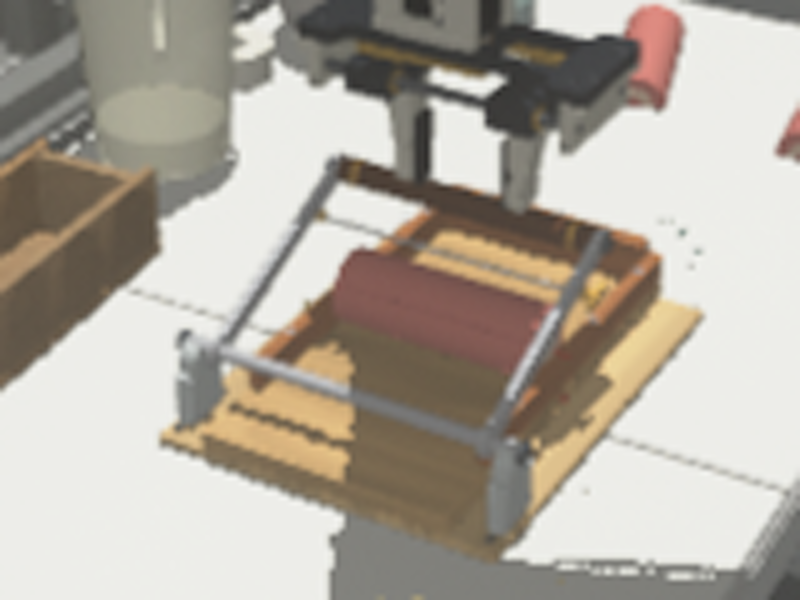

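Call:
{"api": "apply_moves", "payload": {
  "moves": [
    [0.003, 0, 0.008, 0, 0, 0],
    [0.006, 0, 0.016, 0, 0, 0],
    [0.009, 0, 0.024, 0, 0, 0],
    [0.012, 0, 0.032, 0, 0, 0],
    [0.015, 0, 0.04, 0, 0, 0],
    [0.018, 0, 0.048, 0, 0, 0],
    [0.021, 0, 0.056, 0, 0, 0],
    [0.023, 0, 0.064, 0, 0, 0],
    [0.025, 0, 0.07, 0, 0, 0],
    [0.027, 0, 0.076, 0, 0, 0],
    [0.029, 0, 0.082, 0, 0, 0],
    [0.029, 0, 0.082, 0, 0, 0]
  ]
}}

```text
time_s: 24.98
tcp_pos: [0.5055, 0.0244, 0.1092]
eef_rot: [179.9, -0.1, -91.4]
contact_force: [0.3, -1.0, 0.9]
gripper_width: 0.057
```

Call:
{"api": "apply_moves", "payload": {
  "moves": [
    [0.001, 0, 0.005, 0, 0, 0],
    [0.002, 0, 0.01, 0, 0, 0],
    [0.003, 0, 0.015, 0, 0, 0],
    [0.004, 0, 0.02, 0, 0, 0],
    [0.005, 0, 0.025, 0, 0, 0],
    [0.006, 0, 0.03, 0, 0, 0],
    [0.007, 0, 0.034, 0, 0, 0],
    [0.007, 0, 0.034, 0, 0, 0]
  ]
}}

```text
time_s: 25.98
tcp_pos: [0.5054, 0.0231, 0.1023]
eef_rot: [179.9, -0.1, -91.4]
contact_force: [-0.3, 0.0, 0.6]
gripper_width: 0.057
```

```bash
python3 look.py l 3
```

```text
25.98 tcp spl [[-0.024   0.0015  0.1023]] [-0.3  0.   0.6]
scene log 229 [0.0021 0.0007] rms 0.0018
side log 412 [-0.0012  0.0042] rms 0.0028
wrist log 3944 [0.0004 0.0011] rms 0.0009
```

View pics/l_side.png

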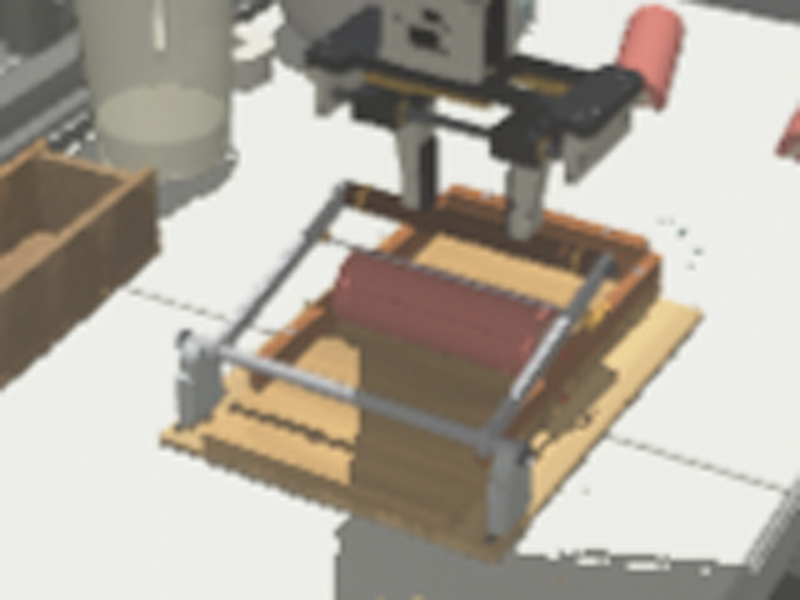

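View pics/l_scene.png

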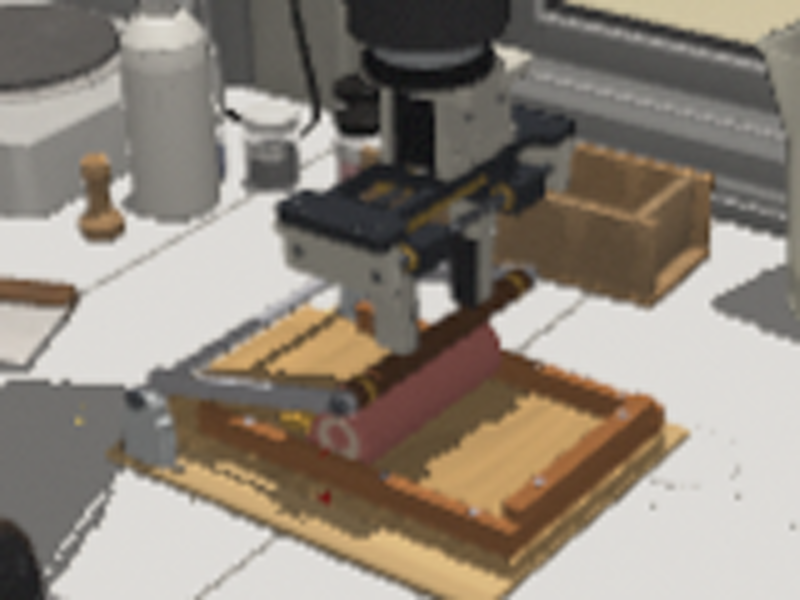

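Call:
{"api": "apply_moves", "payload": {
  "moves": [
    [0, 0, 0.002, 0, 0, 0],
    [0, 0, 0.004, 0, 0, 0],
    [0.001, 0, 0.006, 0, 0, 0],
    [0.001, 0, 0.008, 0, 0, 0],
    [0.001, 0, 0.008, 0, 0, 0]
  ]
}}

```text
time_s: 26.75
tcp_pos: [0.5054, 0.0229, 0.1008]
eef_rot: [179.9, -0.1, -91.4]
contact_force: [0.0, -1.2, 1.6]
gripper_width: 0.0571
```

Call:
{"api": "apply_moves", "payload": {
  "moves": [
    [0, 0, 0.001, 0, 0, 0],
    [0, 0, 0.002, 0, 0, 0],
    [0, 0, 0.003, 0, 0, 0],
    [0, 0, 0.003, 0, 0, 0]
  ]
}}

```text
time_s: 27.25
tcp_pos: [0.5054, 0.0228, 0.1005]
eef_rot: [179.9, -0.1, -91.4]
contact_force: [-2.0, -0.9, 6.7]
gripper_width: 0.0566
```

Call:
{"api": "apply_moves", "payload": {
  "moves": [
    [0, 0, 0.002, 0, 0, 0],
    [0, 0, 0.003, 0, 0, 0],
    [0, 0, 0.003, 0, 0, 0]
  ]
}}

```text
time_s: 27.62
tcp_pos: [0.5055, 0.0228, 0.1004]
eef_rot: [180.0, -0.1, -91.4]
contact_force: [-3.3, -1.4, 8.2]
gripper_width: 0.0573
```

Call:
{"api": "apply_moves", "payload": {
  "moves": [
    [0, 0, -0.005, 0, 0, 0],
    [0, 0, -0.02, 0, 0, 0],
    [0, 0, -0.1, 0, 0, 0],
    [0, 0, -0.3, 0, 0, 0],
    [0, 0, -0.5, 0, 0, 0],
    [0, 0, -0.7, 0, 0, 0],
    [0, 0, -0.7, 0, 0, 0],
    [0, 0, -0.7, 0, 0, 0]
  ]
}}

```text
time_s: 28.62
tcp_pos: [0.5051, 0.0231, 0.2399]
eef_rot: [179.9, -0.1, -91.4]
contact_force: [0.0, 0.1, -0.5]
gripper_width: 0.0571
```

```bash
python3 look.py m 3
python3 - <<'E'
from plant import imaging
from h import *
i=imaging.camera_info("wrist"); p=cv2.imread("pics/m_w.png")
for n in("scene","side","wrist"):
    i=imaging.camera_info(n)
    for a in (.2,.23,.26):
        print(n,a,proj(i,wor([[.119-.151*np.cos(a),y,.057+.151*np.sin(a)] for y in(.089,-.089)])).round(1).tolist())
E
```

```text
28.62 tcp spl [[-0.024   0.0018  0.2399]] [ 0.   0.1 -0.5]
scene log 210 [0.0021 0.0046] rms 0.0018
side log 394 [-0.0011  0.0099] rms 0.0027
wrist log 3204 [-0.0007  0.0014] rms 0.0012
scene 0.2 [[294.5, 206.9], [329.4, 182.5]]
scene 0.23 [[294.2, 205.5], [329.1, 181.2]]
scene 0.26 [[293.8, 204.1], [328.8, 179.9]]
side 0.2 [[349.6, 213.8], [299.7, 199.3]]
side 0.23 [[349.5, 212.7], [299.5, 198.3]]
side 0.26 [[349.4, 211.6], [299.3, 197.2]]
wrist 0.2 [[406.2, 178.4], [217.4, 178.5]]
wrist 0.23 [[407.3, 180.6], [216.2, 180.7]]
wrist 0.26 [[408.5, 183.0], [215.0, 183.0]]
```

View pics/m_side.png

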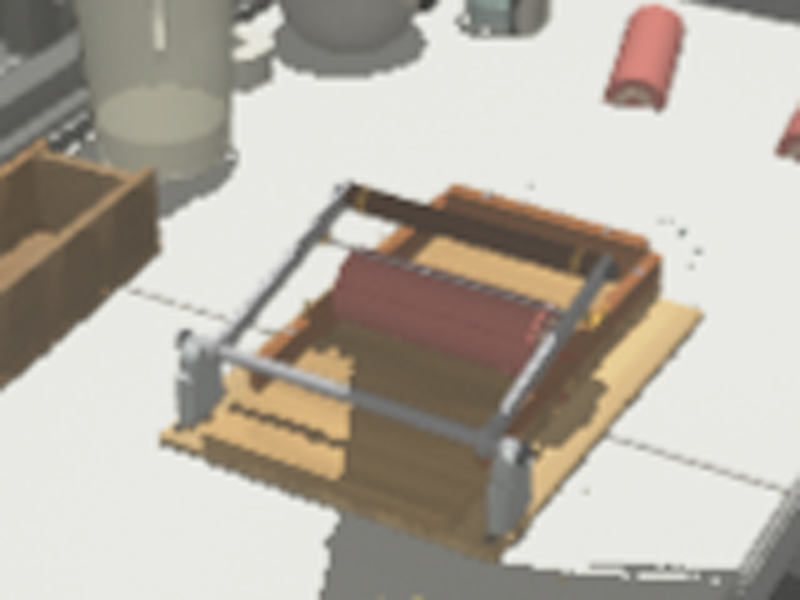

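View pics/m_scene.png

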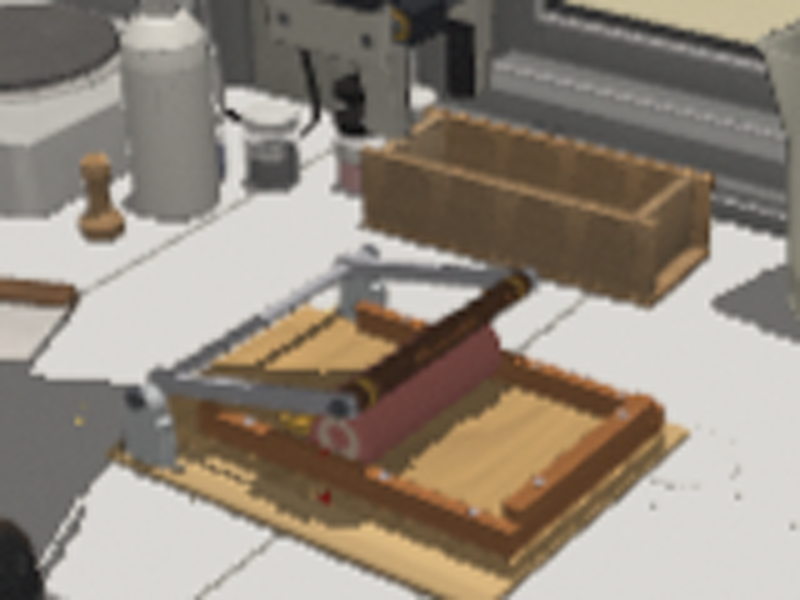

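View pics/m_w.png

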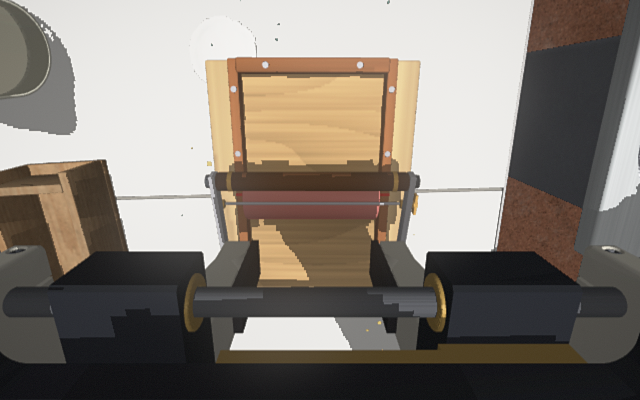

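The wire lies along the top of the log: the handle is at wrist row 181, and row 180.7 is expected at joint 0.13. The log is still on the line and the robot is clear, so I'm handing in.

```bash
python3 -c "
from plant import r
print(r.close_job())"
```

```text
the job is handed in; nothing more can be done
None
```

The job is handed in at about 29 s of the 67 s allowed. The log lies still on the slot line, and the wire bow is down with its wire resting on the log.

- **Rolling:** I rolled the log about 87 mm in five light strokes on its top, mostly at 5–6 N. On the strokes I measured, it went half as far as the fingertips, so it rolled rather than dragged. On the last stroke the fingertips dropped about 0.5 mm and the force fell to near zero, so the log had sunk into the slot.
- **Bow:** I pushed the handle over from behind, then down from above, moving under about 15 mm/s near the end. It stopped with the fingertips at 100.4 mm, the height expected for joint 0.13. The push peaked at about 8 N.
- **Last checks:**
  - The wrist camera put the log within 1 mm of the line.
  - The scene camera read +2 mm and the side camera −1 mm, which is about the calibration error.
  - The handle was where joint 0.13 puts it.
  - The fingers were about 13 cm clear of the bow, with no contact force.
- **Less certain:**
  - While first finding the contact height, the press briefly reached 11 N, above the suggested 3 N.
  - I judged that the wire touches the log from the push stiffening and from the pictures, not from a direct measurement.
  - The half bars, scraper and stamp were never approached, but I did not measure their positions afterwards.

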